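# Show which hook the spoon belongs on

### The job

The olive wood spoon has been left lying on the worktop, and its hook on the pegboard is bare. Show the kitchen hand what goes where: point at the wooden spoon with your fingertips about 3 cm above it and hold there for about two seconds, then point in the same way at the one bare hook, hold there just as long, and finish still pointing at it. Only point: touch nothing and move nothing.

Things in the scene. Friction and masses are not known exactly. Their poses are not given: they have to be found in the camera images.
- spoon_mid (a point): olive wood cooking spoon, 250 mm long, lying on the worktop (z = 0) with its bowl facing up: round stick handle 13 mm thick with an oval bowl 70 x 49 mm and 15 mm high at one end. The point is half-way along its length, 7 mm above the worktop; its x axis runs along the spoon towards the bowl (the bowl's centre is at x = +90 mm, the other end at -125 mm), z is up. Any part of the spoon may be pointed at
- bare_hook (a point): the one hook on the pegboard with nothing hanging on it: a 7 mm stainless wire that stands out 58 mm from the panel at 285 mm above the worktop, its end turned up. The point is on the wire's axis, 45 mm out from the panel; the top of the turned-up end lies 13 mm further out and 22 mm higher; x points level into the panel, y sideways along it, z up. The four hooks hang side by side 80 mm apart; which one is bare changes
- station: the fixed utensil station on the worktop: a walnut shelf 460 mm wide and 220 mm deep, top 30 mm above the worktop, with an upright perforated steel panel 430 mm wide along its back edge whose top edge is 345 mm above the worktop. Origin: at worktop height below the middle of the panel's front face; x points out of the back of the panel, -x out over the shelf (shelf from x = +20 to -220 mm), y along the panel
- skimmer (a joint): swing in rad of the round perforated steel skimmer (240 mm long, dish 84 mm across) on its hook; 0 hangs straight down
- tongs (a joint): swing in rad of the steel spring tongs (235 mm long, about 35 mm wide) on their hook; 0 hangs straight down
- fish_slice (a joint): swing in rad of the slotted steel fish slice (235 mm long, blade 62 mm wide) on its hook; 0 hangs straight down
- turner: flat wooden turner of the same wood as the spoon, 250 mm long, lying on the worktop; straight blade 55 mm wide and 6 mm thick in place of a bowl. Origin: underside, half-way along; x towards the blade
- steel_spoon: steel serving spoon, 220 mm long, lying on the worktop; bowl 62 x 43 mm. Origin: underside, near half-way along; x towards the bowl
- pan: small dark enamelled paella pan, 160 mm across and 38 mm high with two loop handles (203 mm over them), standing on the cork trivet. Origin: centre of its underside
- trivet: round cork trivet, 140 mm across and 12 mm thick, on the walnut shelf below the pan. Origin: centre of its underside
- jar: white ceramic jar with a steel twist cap, 86 mm across and 107 mm high, on the walnut shelf. Origin: centre of its underside
Not all that is in view belongs to the job. What is shaped like the part that bears spoon_mid but purple is not meant.

How it is judged:
By the outcome, as a careful person would: the job done as asked, in the order asked, and still so for the second after the job is handed in, with the robot touching nothing.
It also fails if it takes over 50 s, if anything falls off the work surface, if the arm or the gripper's body presses on something with over 40 N, if the wrist force passes 120 N, or if a joint passes its speed limit or range.

### The arm

A 6-joint arm with a two-finger parallel gripper is mounted at the origin on the work surface. World frame = base frame: x ahead of the robot, y to its left, z up, the work surface at z = 0. Lengths are in m, angles in rad, forces in N, time in s.
With the tool pointing down it reaches from about 0.375 to 0.975 m from the base axis. Payload 3.8 kg.
Tool frame: the origin (TCP) lies at the very end of the fingers, on their centre line; the grasp point (between the pads) lies 19 mm behind it (r.pinch_z is the distance from the TCP to the grasp point, in m); z points along the fingers, y is the line along which they close (so a half turn about z gives the same grasp; the last joint's range is limited). The gripper opens to 85 mm and grips with 20 to 120 N. Pads are 22 mm wide; open, the fingers measure 114 mm over their backs; the gripper's body (76 mm by 85 mm) begins 54 mm behind the grasp point. The pads swing forward as they close: fully open they stand 13 mm farther back than shut.
Start: joints at [1.235, 0.264, 1.604, -0, 1.274, -0.037], TCP at [0.199, 0.645, 0.231] pointing down, gripper open.
Joint ranges: [-2.63, 2.63], [-0.94, 2.18], [0.31, 2.57], [-1.31, 4.45], [0, 2.66], [-2.55, 2.55]. Speed limits (rad/s): [2.57, 2.57, 3.14, 3.14, 3.14, 3.14].

### API

Orientations are given as a unit quaternion [x, y, z, w].
In Python, from station import r, planner, cams, workorder, spot_in, silhouettes gives the robot as it stands. Calls block until the motion is done:
- r.move_to(position, orientation): joint-space move of the TCP to a pose.
- r.move_linear(position, frame=None, speed=0.15, guard=None): straight line of the TCP; frame=None keeps the orientation; speed is the mean speed in m/s. With guard (N) it stops when the force on the tool has changed by that much, and returns True; else False.
- r.set_joints(angles): joint-space move.
- r.gripper_open() and r.grab(strength=None): open the fingers fully, or close them until they stop; strength is the grip in N (None keeps the last).
- r.hold(seconds).
- planner.ik(position, orientation): joint angles nearest the present ones, or None.
- cams.camera(name): name is "side" or "top" or "wrist"; returns a dict with "img" (420x560x3 uint8, blue, green, red), "intrinsics" (3x3 intrinsics, pixels), "world_from_camera" (4x4, takes a point from camera to world coordinates). Camera axes: x right, y down, z forward; pixel columns grow to the right and rows downward; lengths in m; the calibration is good to about 2 mm. A picture is of the moment at which its call begins. There is no depth.
A pose or a line that the arm cannot do raises r.Unreachable and nothing moves.
- workorder.sign_off(): hands the job in; it is judged then, once.
Trained networks look in a picture, given as the dict that the camera call returned (one of the last four; its "shot" number tells which), for a name from the list of things; names that differ only in an ending like _2 or _b are one class to them, and where a whole thing is asked for, a point or a joint stands for the part that bears it (a point fixed in the world has none). Each returns a list of dicts, best first, with "score" (0 to 1); they miss things now and then, are a little off and sometimes report something else, mostly with a low value. They report only what shows in the picture. A call takes as long as a camera call. They do not tell look-alikes from the thing itself.
- spot_in(picture, query): "bbox" ([left, top, right, bottom] in pixels, round what is visible of it).
- silhouettes(picture, query): "mask" (420x560 bool, what is visible of it) and "bbox" ([left, top, right, bottom] in pixels, round what is visible of it).
Readings, each from a call of its own:
- r.get_time_s(): time.
- r.get_qpos(): joint angles.
- r.get_dq(): joint speeds.
- r.get_effort(): joint torques, N m.
- r.get_tool_pos(): TCP position.
- r.get_orientation(): TCP orientation.
- r.get_force(): force on the tool from outside, world axes, zero at the start.
- r.get_ft_torque(): the same for the moment, N m.
- r.get_gripper_width(): opening from 0.0 (shut) to 1.0 (fully open).
- r.get_grasp_force(): force on a finger pad.
Only numpy, scipy, OpenCV 4.12 (cv2) and the standard library are available. Lean on these libraries where they do the work, as an engineer would, in place of code of your own. Each camera call takes 0.05 s, during which the arm holds its last target. There are 200 camera calls.

## Working session

There is one attempt and no reset: what is moved stays moved. The work goes in short steps, each a Python script; the robot and the scene stay as the last script left them, time stands still between calls to the robot, and variables do not carry over. Pictures are saved under pics/ and viewed, at most 10 in all, crops included, and the job is handed in when it is done.

```bash
mkdir -p pics; python3 - <<'E'
from station import r, planner, cams, spot_in, silhouettes
import cv2,numpy as np,pickle
D={}
for n in ["top","side"]:
    c=cams.camera(n); D[n]=c
    cv2.imwrite(f"pics/{n}1.png",c["img"])
    print(n,c["intrinsics"].tolist(),np.round(c["world_from_camera"],3).tolist())
    for q in ["spoon_mid","turner","steel_spoon","station","bare_hook","skimmer","tongs","fish_slice","jar","pan"]:
        try: print(q,[(np.round(d["bbox"]).astype(int).tolist(),round(d["score"],2)) for d in spot_in(c,q)])
        except Exception as e: print(q,e)
pickle.dump(D,open("d.pkl","wb")); print(r.get_time_s())
E
```

```text
top [[515.1283002901304, 0.0, 270.0384490159811], [0.0, 515.1283002901304, 208.7610825949123], [0.0, 0.0, 1.0]] [[-0.004, -0.995, 0.097, 0.313], [-1.0, 0.004, -0.009, 0.115], [0.008, -0.097, -0.995, 1.835], [0.0, 0.0, 0.0, 1.0]]
spoon_mid [([187, 158, 202, 231], 0.8), ([204, 256, 251, 310], 0.73), ([105, 212, 177, 230], 0.57)]
turner [([228, 157, 251, 225], 0.73)]
steel_spoon [([312, 131, 452, 276], 0.73), ([262, 154, 278, 213], 0.59)]
station [([314, 132, 455, 273], 0.66), ([366, 141, 397, 170], 0.27)]
bare_hook [([414, 159, 433, 172], 0.48)]
skimmer [([386, 185, 405, 205], 0.72)]
tongs [([370, 228, 391, 247], 0.5)]
fish_slice [([379, 209, 400, 223], 0.59)]
jar [([364, 140, 400, 170], 0.72)]
pan [([329, 187, 379, 244], 0.65)]
side [[444.8463949182954, 0.0, 282.24246701357987], [0.0, 444.8463949182954, 211.9520126434259], [0.0, 0.0, 1.0]] [[0.788, 0.366, -0.496, 1.065], [0.616, -0.445, 0.65, -0.682], [0.017, -0.817, -0.576, 0.878], [0.0, 0.0, 0.0, 1.0]]
spoon_mid [([316, 213, 387, 243], 0.88), ([341, 182, 374, 207], 0.75), ([245, 188, 265, 233], 0.6)]
turner [([303, 235, 366, 279], 0.87), ([170, 288, 200, 313], 0.65)]
steel_spoon [([279, 262, 349, 296], 0.72)]
station [([110, 190, 302, 420], 0.85)]
bare_hook [([169, 291, 198, 311], 0.48)]
skimmer [([173, 296, 191, 362], 0.79)]
tongs [([149, 230, 168, 296], 0.92)]
fish_slice [([156, 251, 174, 319], 0.58), ([222, 343, 262, 403], 0.4)]
jar [([222, 346, 262, 404], 0.63)]
pan [([179, 273, 238, 334], 0.79)]
1.1
```

```bash
python3 - <<'E'
import cv2,pickle
D=pickle.load(open("d.pkl","rb"))
for n,(a,b,c,d) in {"top":(90,120,490,330),"side":(90,170,400,420)}.items():
    i=D[n]["img"][b:d,a:c]; i=cv2.resize(i,None,fx=2 if n=="top" else 2.4,fy=2 if n=="top" else 2.4,interpolation=cv2.INTER_CUBIC)
    cv2.imwrite(f"pics/{n}c.png",i)
E
```

```text
(no output)
```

View pics/topc.png

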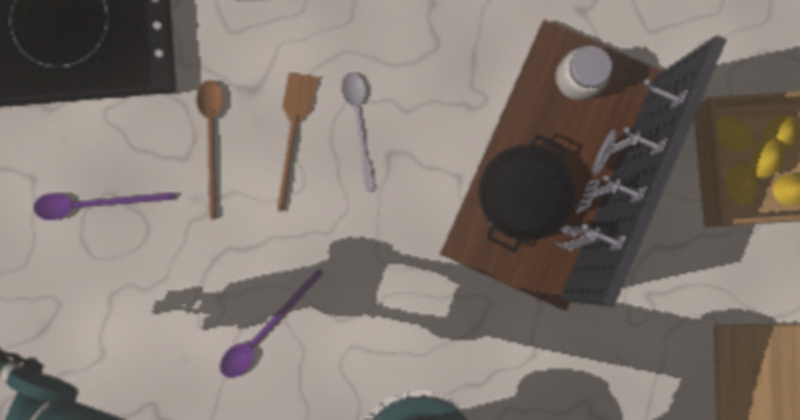

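View pics/sidec.png

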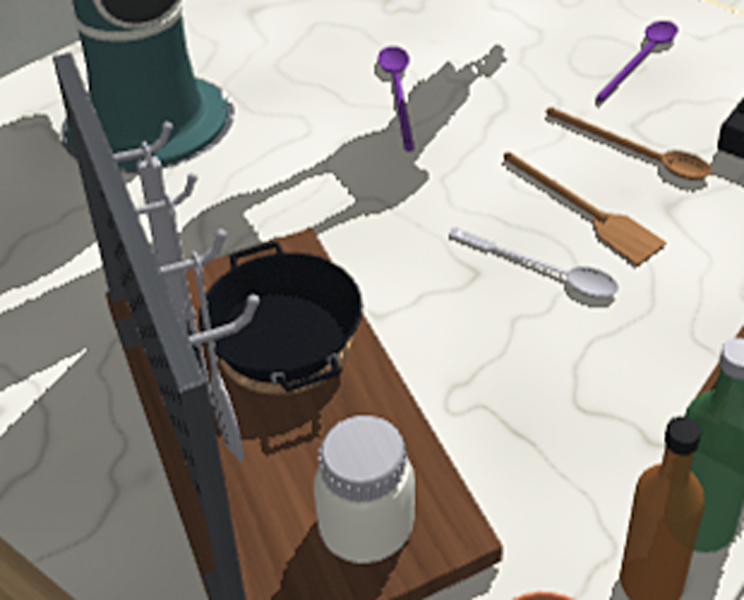

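The top view shows the wooden spoon with its bowl at about (195,169) and handle end at (196,228). The turner, steel spoon and two purple spoons are elsewhere. The bare hook is the one next to the jar, tip at about (414,162) and base at (432,170) in the top view, and tip at (195,295) in the side view. Next I'll localise both.

```bash
cat >g.py <<'E'
import numpy as np
def ray(c,u):
    T=c["world_from_camera"]; d=T[:3,:3]@np.linalg.inv(c["intrinsics"])@np.array([*u,1.]); return T[:3,3],d
def onz(c,u,z):
    o,d=ray(c,u); return o+d*(z-o[2])/d[2]
def tri(*cu):
    A=np.zeros((3,3));b=np.zeros(3)
    for c,u in cu:
        o,d=ray(c,u); d=d/np.linalg.norm(d);P=np.eye(3)-np.outer(d,d);A+=P;b+=P@o
    p=np.linalg.solve(A,b)
    return p,[round(float(np.linalg.norm(np.cross(p-ray(c,u)[0],ray(c,u)[1]/np.linalg.norm(ray(c,u)[1])))),4) for c,u in cu]
def proj(c,p):
    q=np.linalg.inv(c["world_from_camera"])@np.array([*p,1]); k=c["intrinsics"]@q[:3]; return k[:2]/k[2]
E
python3 - <<'E'
import pickle,cv2
from g import *
np.set_printoptions(precision=4,suppress=True)
D=pickle.load(open("d.pkl","rb"));t,s=D["top"],D["side"]
T=lambda u:(u[0]/2+90,u[1]/2+120); S=lambda u:(u[0]/2.4+90,u[1]/2.4+170)
print("spoon top", onz(t,T((212,82)),.01),onz(t,T((213,217)),.007))
print("spoon side",onz(s,S((709,174)),.01),onz(s,S((547,111)),.007))
print("tip",tri((t,T((648,84))),(s,S((252,300)))))
print("base",tri((t,T((684,101))),(s,S((192,338)))))
for u in [(684,101),(662,149),(641,196),(621,243)]: print("bases z.285",onz(t,T(u),.285))
print("panel top edge",onz(t,T((722,40)),.345),onz(t,T((612,302)),.345))
for n,c,f,o in (("top",t,T,(340,0)),("side",s,S,(0,0))):pass
a=cv2.resize(t["img"][130:280,350:470],None,fx=4,fy=4,interpolation=cv2.INTER_CUBIC)
b=cv2.resize(s["img"][190:340,110:210],None,fx=3,fy=4,interpolation=cv2.INTER_CUBIC)
cv2.imwrite("pics/hook.png",np.hstack([a,b]))
E
```

```text
spoon top [0.6634 0.3636 0.01  ] [0.4212 0.3599 0.007 ]
spoon side [0.6666 0.3724 0.01  ] [0.4228 0.3583 0.007 ]
tip (array([ 0.6044, -0.3324,  0.302 ]), [0.0029, 0.0029])
base (array([ 0.5845, -0.3837,  0.2912]), [0.0102, 0.0102])
bases z.285 [ 0.5792 -0.3939  0.285 ]
bases z.285 [ 0.5055 -0.3578  0.285 ]
bases z.285 [ 0.434  -0.3236  0.285 ]
bases z.285 [ 0.3632 -0.2912  0.285 ]
panel top edge [ 0.6599 -0.4336  0.345 ] [ 0.2765 -0.2601  0.345 ]
```

View pics/hook.png

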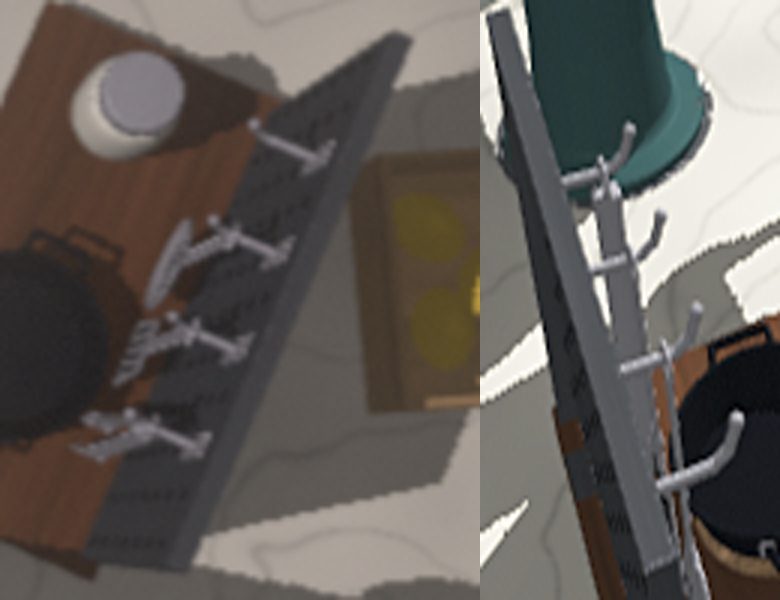

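```bash
python3 - <<'E'
from station import r, planner, cams, silhouettes
from g import *
import pickle,cv2
from scipy.optimize import least_squares
np.set_printoptions(precision=4,suppress=True)
D=pickle.load(open("d.pkl","rb"));t,s=D["top"],D["side"]
n=np.array([np.sin(np.radians(24.9)),np.cos(np.radians(24.9)),0])
tipc=[(t,(414.2,161.7)),(s,(195,295))]
# tip end at +13 mm out, ~18 mm up (wire-end centre), base at -45 mm (top view only)
f=lambda p:np.r_[proj(t,p+13*n/1e3+[0,0,.018])-tipc[0][1],proj(s,p+13*n/1e3+[0,0,.018])-tipc[1][1],.5*(proj(t,p-.042*n)-(431.2,169)),(p[2]-.285)/.002]
o=least_squares(f,[.6,-.34,.285]);print("hook",o.x,o.fun)
np.save("hook.npy",o.x)
q=np.array(r.get_orientation());print(q)
r.grab(20);print(r.get_gripper_width(),r.get_time_s())
r.move_to([.53,.361,.22],q)
c=cams.camera("wrist");cv2.imwrite("pics/w1.png",c["img"])
print("proj mid",proj(c,[.542,.361,.007]),"tcp",proj(c,[.53,.361,.0135]),r.get_tool_pos(),r.get_time_s())
E
```

```text
hook [ 0.601  -0.3444  0.2854] [-0.7747 -1.1028 -1.0422  0.166  -1.4596  0.0761  0.1814]
[ 0.1488  0.9889 -0.     -0.    ]
-0.00015531522367627268 1.8667
proj mid [281.8629 189.2229] tcp [278.474  179.6775] [0.5293 0.3621 0.2201] 3.525
```

View pics/w1.png

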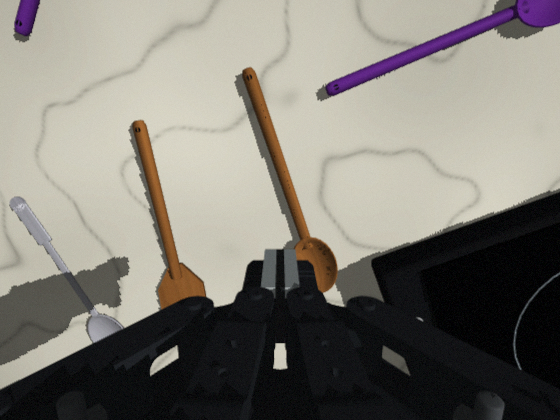

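The wrist picture shows the olive spoon's handle running from (250,75) to (305,240), which matches my estimate to a few pixels. I'll correct to its axis, point, and then go over to the hook.

```bash
python3 - <<'E'
from station import r, planner, cams
from g import *
import cv2
np.set_printoptions(precision=4,suppress=True)
c=cams.camera("wrist")
a,b=onz(c,(250,75),.007),onz(c,(302,232),.007);print(a,b)
p=a+(b-a)*(.53-a[0])/(b[0]-a[0]);print("target",p)
assert abs(p[1]-.361)<.01
r.move_linear([p[0],p[1],.0435],speed=.12)
r.hold(2.6); print(r.get_tool_pos(),r.get_force(),r.get_time_s())
r.move_linear([p[0],p[1],.45],speed=.25)
q=np.array(r.get_orientation());h=np.load("hook.npy")
# closing axis (tool y) along the panel: x tool axis along the hook
from scipy.spatial.transform import Rotation as R
al=np.array([np.cos(np.radians(24.9)),-np.sin(np.radians(24.9)),0])
best=None
for sg in (1,-1):
    y=sg*al;z=np.array([0,0,-1.]);qq=R.from_matrix(np.c_[np.cross(y,z),y,z]).as_quat()
    k=planner.ik([h[0],h[1],.42],qq)
    if k is not None and (best is None or abs(k[5])<abs(best[1][5])): best=(qq,k)
print(best); np.save("q.npy",best[0])
r.move_to([h[0],h[1],.45],best[0])
c=cams.camera("wrist");cv2.imwrite("pics/w2.png",c["img"])
n=np.array([np.sin(np.radians(24.9)),np.cos(np.radians(24.9)),0])
print("pt",proj(c,h),"end",proj(c,h+.013*n+[0,0,.018]),"base",proj(c,h-.045*n),r.get_tool_pos(),r.get_time_s())
E
```

```text
[0.4254 0.3647 0.007 ] [0.5939 0.3682 0.007 ]
target [0.53   0.3669 0.007 ]
[0.53   0.3669 0.0435] [-0.5778  0.1737  0.2443] 7.8
(array([0.8429, 0.538 , 0.    , 0.    ]), array([-0.5563,  0.2494,  1.284 , -0.    ,  1.6082, -0.1218]))
pt [279.246  190.2619] end [279.2399 180.0293] base [279.2173 236.9046] [ 0.6015 -0.3434  0.4501] 12.1583
```

View pics/w2.png

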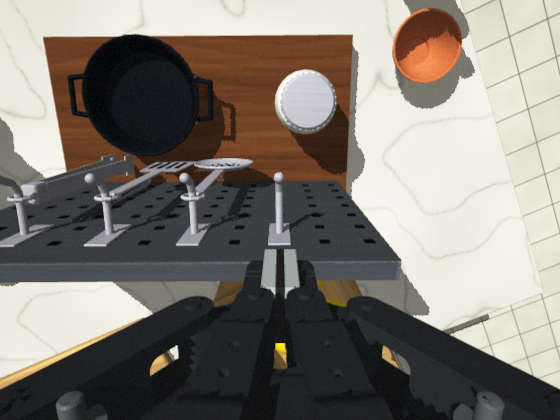

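The wrist picture shows the bare hook upright in the middle, tip (279,178) and base (279,232), within 2–4 px of the prediction. Its neighbours all carry tools, so I'm descending over it.

```bash
python3 - <<'E'
from station import r, cams
from g import *
import cv2
h=np.load("hook.npy")
print(r.move_linear([h[0],h[1],.317],speed=.08,guard=6))
r.hold(2.8); print(r.get_tool_pos(),h,r.get_force(),r.get_dq(),r.get_time_s())
s,t=cams.camera("side"),cams.camera("top")
a=cv2.resize(s["img"][170:340,90:290],None,fx=2,fy=2);b=cv2.resize(t["img"][110:280,310:490],None,fx=2,fy=2)
cv2.imwrite("pics/end.png",np.hstack([a,b]))
E
```

```text
False
[ 0.6009925  -0.34442643  0.31699407] [ 0.60100462 -0.34442036  0.28536278] [-0.02488714  0.27871103 -0.37108432] [-0.00238453 -0.00247084  0.00153336  0.00158974 -0.00102005 -0.00082448] 16.775
```

View pics/end.png

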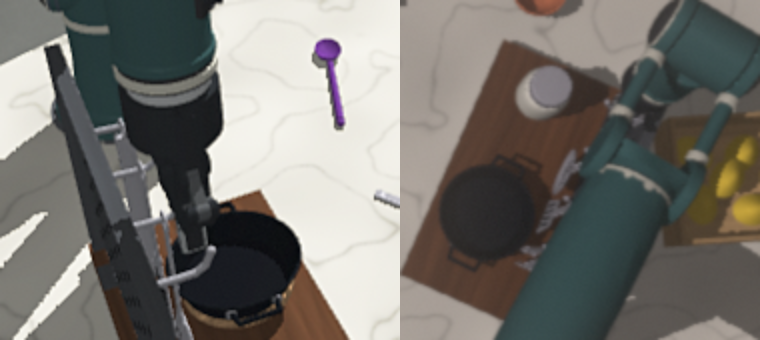

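The side view shows the closed fingertips just above the bare hook's wire, at about (195,245) in the crop. Nothing is touching, and nothing has moved.

```bash
python3 -c "
from station import r,workorder
print(workorder.sign_off())"
```

```text
the job is handed in; nothing more can be done
None
```

I pointed at the olive wood spoon from about 3 cm above for 2.6 s, then at the bare hook next to the jar from about 3 cm for 2.8 s. The job was handed in at about 17 s with the arm still pointing at the hook and no sign of contact; the sign-off gave no verdict.

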